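# Kit the soldering tray at a phone repair bench

### The arm

A 7-joint arm with a two-finger parallel gripper is mounted at the origin on the work surface. World frame = base frame: x ahead of the robot, y to its left, z up, the work surface at z = 0. Lengths are in m, angles in degrees, forces in N, time in s.
With the tool pointing down it reaches from about 0.425 to 1.025 m from the base axis. Payload 9.4 kg.
Tool frame: the origin (TCP) lies on the front face of the gripper's body, between the roots of the fingers; the fingertips stand 73 mm ahead of it and the grasp point (between the pads) lies 54 mm ahead of it (arm.tip_extent is the distance from the TCP to the fingertips, in m); z points along the fingers, y is the line along which they close (so a half turn about z gives the same grasp; the last joint's range is limited). The gripper opens to 85 mm and grips with 20 to 120 N. Pads are 22 mm wide; open, the fingers measure 114 mm over their backs; the gripper's body (76 mm by 85 mm) begins 54 mm behind the grasp point. The pads swing forward as they close: fully open they stand 13 mm farther back than shut.
Start: joints at [61.897, 34.337, -0.143, 91.639, 0.103, 54.024, -4.572], TCP at [0.292, -0.664, 0.304] pointing down, gripper open.
Joint ranges: [-147.43, 147.43], [-19.82, 112.94], [-74.19, 73.91], [6.32, 146.72], [-59.91, 239.91], [6.04, 106.73], [-150.56, 150.56]. Speed limits (degrees/s): [127.2, 127.2, 172.46, 172.46, 180, 180, 180].

### API

Orientations are given as [roll, pitch, yaw] about the fixed x, y, z axes, in that order (R = Rz(yaw) Ry(pitch) Rx(roll)).
In Python, from bench import readout, cams, arm gives the robot as it stands.
- The arm moves only by the tool apply_moves, never from a script. Its argument "targets" is a list of rows, each a list of 3 entries, a list of its own where there are three numbers: the closure, from -1 (fully open) to 1 (shut), so that 0 is half open, then the shift along the world's x, y, z scaled (see below), then the turn, a rotation vector about the world's x, y, z scaled (see below). A call has 1 to 12 rows; each row shifts and turns the commanded pose from where the row before left it; what a row does not reach is not made up. The controller multiplies each number of a shift by 0.25 m and each number of a turn by 6 degrees. A row lasts 1/8 s, in which the tool goes at most 62.5 mm and 10.7 degrees, less where a joint would pass 70% of its speed; a pose out of reach is approached as far as the arm can. A call with a number of a shift or a turn outside -1 to 1 is refused whole. A call with a gripper value outside its range is refused whole. The fingers move at their own pace and stop on an object; "grip_force" is the grip in N (left out, the last holds). Time passes only in rows, so rows that do not move let the fingers close. It gives the time, the measured TCP pose, the force, the opening and the grip force at its end, in the units of the state.
- readout.sense(): the state, without advancing time (a new reading comes with each control period).
- cams.grab_frame(name): name is "scene" or "top" or "wrist"; returns a dict with "image" (480x640x3 uint8, blue, green, red), "fx", "fy", "cx", "cy" (pixels), "rvec" (rotation vector, rad) and "tvec" (3), from world to camera coordinates, as OpenCV has them. Camera axes: x right, y down, z forward; pixel columns grow to the right and rows downward; lengths in m; the calibration is good to about 2 mm. A picture is of the moment at which its call begins. There is no depth.
- arm.job_done(): hands the job in; it is judged then, once.
The state is a dict: "time": time; "qpos": joint angles; "joint_vel": joint speeds; "effort": joint torques, N m; "eef_pos": TCP position; "ee_rot": TCP orientation; "contact_force": force on the tool from outside, world axes, zero at the start; "ft_torque": the same for the moment, N m; "width": finger opening in m; "finger_force": force on a finger pad.
Only numpy, scipy, OpenCV 4.12 (cv2) and the standard library are available. Lean on these libraries where they do the work, as an engineer would, in place of code of your own. Each camera call takes 0.05 s, during which the arm holds its last target. There are 200 camera calls.

### The job

First pick up the empty grey insert by its white handle, turn it so that its outline matches the bare metal tray, and nest it there, lying flat on the metal floor. Then gather the soldering supplies into it, each standing upright on the pad of its own colour: the red solder spool on red, the green-lidded flux jar on green, the yellow tip cleaner on yellow. Leave the white spool, the black-lidded jar, the multimeter, the phone and the screwdriver where they are, and let go of everything.

Things in the scene. Friction and masses are not known exactly. Their poses are not given: they have to be found in the camera images.
- tray: Bare metal tray fixed on the bench, the insert's outline with 5 mm play all round: x -100 to 93 mm, y +/-71, both +x corners clipped; floor 3 thick, rim 12 high. Origin: underside, z up. The insert is nested when its x and y axes point as the tray's and its origin is 3 mm above the tray's; half-turned it cannot go in.
- insert: Loose grey plastic tray, x -92 to 85 mm, y +/-63, both +x corners clipped from (40, +/-63) to (85, +/-25); floor 4 thick, rim 10 high, about 0.22 kg. White handle plate upright on the origin: 10 thick (x), 60 long (y), top at z 46. Square 46 mm pads on the floor, centres (x, y): red (-58, 32), green (-58, -32), yellow (52, 0). Rib 8 high between red and green. Origin: underside below the handle; z up.
- red_spool: Solder spool with red flanges and silver winding, 36 mm across, 37 mm high, standing upright, loose, about 0.11 kg. Origin: centre of the underside; z up. Belongs on the red pad.
- green_jar: Small amber flux jar with a green lid, 35 mm across, 37 mm high, standing upright, loose, about 0.07 kg. Origin: centre of the underside; z up. Belongs on the green pad.
- cleaner: Soldering-tip cleaner: a yellow pot filled with brass wool, 37 mm across, 37 mm high, standing upright, loose, about 0.12 kg. Origin: centre of the underside; z up. Belongs on the yellow pad.
- white_spool: Look-alike, to be left: spool with white flanges, 36 mm across, 37 mm high, standing upright, loose, about 0.11 kg. Origin: centre of the underside; z up.
- black_jar: Look-alike, to be left: amber jar with a black lid, 35 mm across, 37 mm high, standing upright, loose, about 0.07 kg. Origin: centre of the underside; z up.
- meter: Bystander: orange multimeter lying on its back, 75 (x) by 140 (y) by 36 high, loose. Origin: centre of the underside.
- phone: Bystander: phone lying flat, 72 (x) by 148 (y) by 8 high, loose. Origin: centre of the underside.
- driver: Bystander: small screwdriver with an orange handle lying along y, 150 long, 14 wide, 12 high, loose. Origin: underside near the middle.
There are look-alikes about, which are no part of the job. Of the things that look like the cleaner, take the one that is farthest to the robot's right at the start. Of the things that look like the red_spool, take the one that is farthest from the robot's base at the start.

How it is judged:
By the outcome, as a careful person would: the job done as asked, in the order asked, and still so for the second after the job is handed in, with the robot touching nothing.
It also fails if it takes over 102 s, if anything falls off the work surface, if the arm or the gripper's body presses on something with over 40 N, if the wrist force passes 120 N, or if a joint passes its speed limit or range.

## Working session

There is one attempt and no reset: what is moved stays moved. The work goes in short steps, Python scripts to look and compute and a tool call to move; the robot and the scene stay as the last step left them, time stands still between calls to the robot, and variables do not carry over. Pictures are saved under pics/ and viewed, at most 14 in all, crops included, and the job is handed in when it is done.

Besides the shell and the picture viewer there is one more tool, called as name(argument=value, ...), one argument or row to a line, values as JSON. apply_moves: Moves the arm, as the interface text tells. Shifts and turns lie within -1 to 1; 1 stands for 0.25 m of shift or 6 degrees of turn. Its arguments: {"type":"object","properties":{"targets":{"type":"array","items":{"type":"array"}},"grip_force":{"type":"number"}},"required":["targets"]}

```bash
mkdir -p pics; cat > h.py <<'E'
import numpy as np, cv2
from bench import readout, cams, arm
def grab(n,save=None):
    f=cams.grab_frame(n)
    if save: cv2.imwrite('pics/'+save,f['image'])
    return f
def K(f): return np.array([[f['fx'],0,f['cx']],[0,f['fy'],f['cy']],[0,0,1.]])
def px2w(f,u,v,z):
    R=cv2.Rodrigues(np.array(f['rvec'],float))[0];t=np.array(f['tvec'],float).ravel()
    d=R.T@np.linalg.inv(K(f))@np.array([u,v,1.]);c=-R.T@t
    return c+d*(z-c[2])/d[2]
def w2px(f,P):
    return cv2.projectPoints(np.array(P,float).reshape(-1,3),np.array(f['rvec'],float),np.array(f['tvec'],float),K(f),None)[0].reshape(-1,2)
E
python3 - <<'E'
from h import *
grab('top','top0.png');grab('scene','sc0.png');print(readout.sense())
E
```

```text
{'time': 0.1, 'qpos': array([61.89670038, 34.38214689, -0.14298774, 91.67580313,  0.10513539,
       54.0255136 , -4.57139526]), 'joint_vel': array([ 0.05254458, -0.08394917,  0.0668044 , -0.00762109, -0.0544388 ,
        0.08024825,  0.04308503]), 'effort': array([ 3.70880138e-03, -7.78002548e+01,  1.56954389e+00, -2.58630037e+01,
        1.26582794e-02,  5.45120041e-03, -1.87484443e-05]), 'eef_pos': array([ 0.29134896, -0.66353301,  0.30307943]), 'ee_rot': array([-1.79917264e+02,  1.08760773e-02,  2.37117984e+01]), 'contact_force': array([ 0.28038199,  0.15940018, -0.16786017]), 'ft_torque': array([-0.01416353,  0.00351326, -0.02161428]), 'finger_force': 0.0, 'width': 0.08557063097490882}
```

View pics/top0.png

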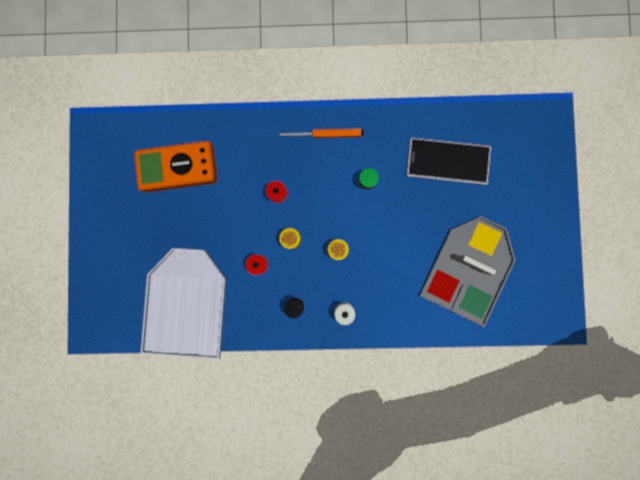

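View pics/sc0.png

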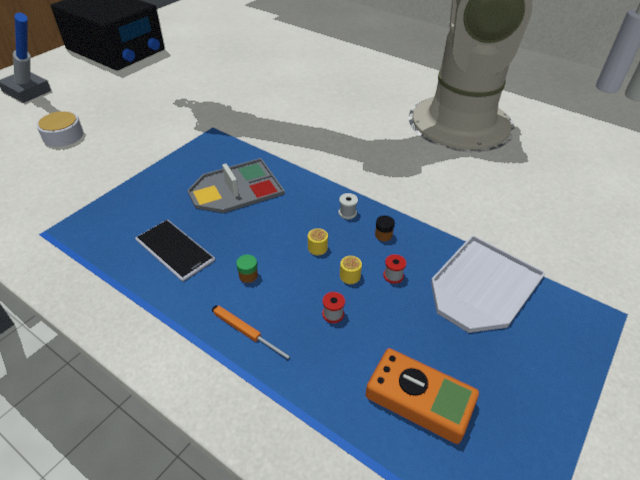

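The top view shows the insert near (470,270) and the tray near (185,305). Red spools are at (276,191) and (256,264), cleaners at (289,238) and (338,250), and the green jar at (369,178). The scene view agrees. Next I convert these to positions and refine them with a segmentation.

```bash
python3 - <<'E'
from h import *
f=grab('top');im=f['image']
np.set_printoptions(precision=4,suppress=True)
for n,u,v,z in [('redA',276,191,.037),('redB',256,264,.037),('clA',289,238,.037),('clB',338,250,.037),('green',369,178,.037),('black',294,307,.037),('white',345,314,.037)]:
    print(n,px2w(f,u,v,z))
hsv=cv2.cvtColor(im,cv2.COLOR_BGR2HSV)
def cc(lo,hi,roi,z,n):
    m=cv2.inRange(hsv,lo,hi);k=np.zeros_like(m);x0,y0,x1,y1=roi;k[y0:y1,x0:x1]=m[y0:y1,x0:x1]
    c=max(cv2.findContours(k,0,2)[0],key=cv2.contourArea);r=cv2.minAreaRect(c)
    print(n,r,px2w(f,*r[0],z))
    return px2w(f,*r[0],z)
r=cc((0,120,60),(8,255,255),(420,260,520,330),.004,'padR')
g=cc((50,60,40),(90,255,255),(420,260,520,330),.004,'padG')
y=cc((20,120,60),(35,255,255),(460,210,520,260),.004,'padY')
o=cc((50,60,40),(90,255,255),(350,160,390,200),.037,'jar')
A=np.array([[-58,32],[-58,-32],[52,0]])/1e3;B=np.array([r,g,y])[:,:2]
a=A-A.mean(0);b=B-B.mean(0);th=np.arctan2((a[:,0]*b[:,1]-a[:,1]*b[:,0]).sum(),(a*b).sum())
R=np.array([[np.cos(th),-np.sin(th)],[np.sin(th),np.cos(th)]]);t=B.mean(0)-R@A.mean(0)
print('insert',np.degrees(th),t,(A@R.T+t-B))
m=cv2.inRange(hsv,(0,0,130),(180,70,255));k=np.zeros_like(m);k[235:350,130:235]=m[235:350,130:235]
c=max(cv2.findContours(k,0,2)[0],key=cv2.contourArea);p=cv2.approxPolyDP(c,4,True).reshape(-1,2)
for q in p: print(q,px2w(f,*map(float,q),.012))
cv2.imwrite('pics/crop.png',cv2.resize(im[160:350,130:400],None,fx=2.9,fy=2.9,interpolation=2))
E
```

```text
redA [0.6709 0.0765 0.037 ]
redB [0.5424 0.1141 0.037 ]
clA [0.5868 0.055  0.037 ]
clB [ 0.5636 -0.0309  0.037 ]
green [ 0.6897 -0.089   0.037 ]
black [0.4658 0.0486 0.037 ]
white [ 0.4519 -0.0402  0.037 ]
padR ((442.9000549316406, 285.70001220703125), (25.491174697875977, 24.59674835205078), 26.56505012512207) [ 0.4953 -0.219   0.004 ]
padG ((475.3000793457031, 301.4000244140625), (25.93838882446289, 24.59674835205078), 26.56505012512207) [ 0.4659 -0.2759  0.004 ]
padY ((484.8002624511719, 238.6118927001953), (26.13329315185547, 25.547821044921875), 25.201122283935547) [ 0.5785 -0.2979  0.004 ]
jar ((368.2500305175781, 177.25001525878906), (19.091880798339844, 19.798988342285156), 45.0) [ 0.6911 -0.0877  0.037 ]
insert -27.261616038066553 [ 0.5322 -0.2741] [[ 0.     -0.    ]
 [ 0.0001 -0.    ]
 [-0.0001  0.    ]]
[172 248] [0.5748 0.271  0.012 ]
[147 274] [0.5287 0.317  0.012 ]
[141 349] [0.3943 0.328  0.012 ]
[146 307] [0.4692 0.3189 0.012 ]
[144 349] [0.3942 0.3226 0.012 ]
[219 349] [0.3916 0.1868 0.012 ]
[224 278] [0.5183 0.1764 0.012 ]
[203 250] [0.5699 0.2142 0.012 ]
```

View pics/crop.png

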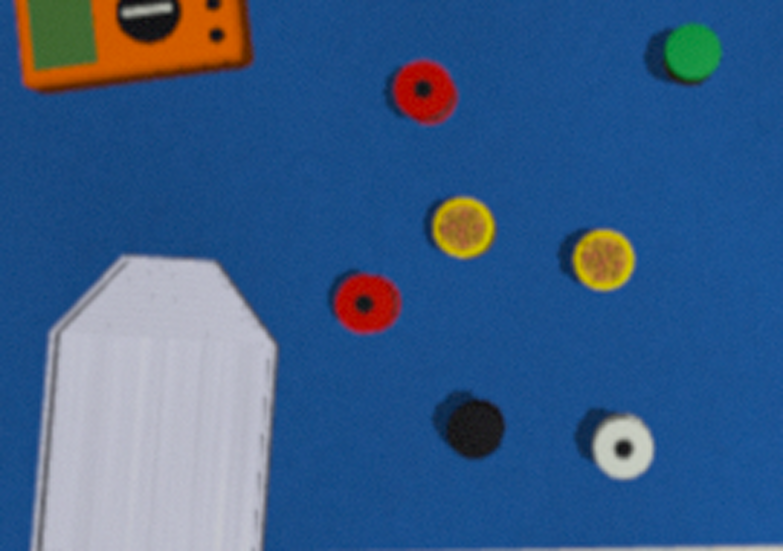

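Two candidates for each look-alike, both checked in the crop:
- **Red spools, full-frame pixels (276,191) and (256,264):** take (276,191), at 0.675 m from the base against 0.554 m.
- **Cleaners, (289,238) and (338,250):** take (338,250), since y -0.031 is farther right than y +0.055.

The insert is at (0.532, -0.274) with yaw -27.3. Next I go above it and refine the tray fit.

apply_moves(
  targets=[
    [-1,[0.096,0.156,-0.042],[0,0,0.65]],
    [-1,[0.096,0.156,-0.042],[0,0,0.65]],
    [-1,[0.096,0.156,-0.042],[0,0,0.65]],
    [-1,[0.096,0.156,-0.042],[0,0,0.65]],
    [-1,[0.096,0.156,-0.042],[0,0,0.65]],
    [-1,[0.096,0.156,-0.042],[0,0,0.65]],
    [-1,[0.096,0.156,-0.042],[0,0,0.65]],
    [-1,[0.096,0.156,-0.042],[0,0,0.65]],
    [-1,[0.096,0.156,-0.042],[0,0,0.65]],
    [-1,[0.096,0.156,-0.042],[0,0,0.65]],
    [-1,[0,0,0],[0,0,0]],
  ],
)

```text
time: 1.52
eef_pos: [0.5335, -0.2696, 0.198]
ee_rot: [-179.9, -0.1, 63.1]
contact_force: [-0.1, 0.1, 0.3]
width: 0.0856
finger_force: 0.0
```

```bash
python3 - <<'E'
from h import *
from scipy.optimize import least_squares
np.set_printoptions(precision=4,suppress=True)
s=readout.sense();print(s['time'],s['eef_pos'],s['ee_rot'])
f=grab('top');hsv=cv2.cvtColor(f['image'],cv2.COLOR_BGR2HSV)
# tray: non-blue boundary
m=cv2.bitwise_not(cv2.inRange(hsv,(100,120,30),(125,255,255)));k=np.zeros_like(m);k[235:346,130:240]=m[235:346,130:240]
c=max(cv2.findContours(k,0,1)[0],key=cv2.contourArea).reshape(-1,2).astype(float)
c=c[(c[:,1]<343)]
P=np.array([px2w(f,u,v,.010)[:2] for u,v in c])
poly=np.array([[93,-28],[93,28],[47,71],[-150,71],[-150,-71],[47,-71]],np.float32)
def res(p):
    a=np.radians(p[2]);R=np.array([[np.cos(a),-np.sin(a)],[np.sin(a),np.cos(a)]])
    q=((P-p[:2])@R*1000).astype(np.float32)
    return [cv2.pointPolygonTest(poly,(float(x),float(y)),True)  for x,y in q]
r=least_squares(res,[.48,.25,-4.7],loss='soft_l1',x_scale=[.01,.01,1],diff_step=1e-3)
print('tray',r.x,np.abs(r.fun).mean(),np.percentile(r.fun,[5,50,95]))
grab('wrist','w0.png')
E
```

```text
1.525 [ 0.5335 -0.2696  0.198 ] [-179.9331   -0.1207   63.1078]
tray [ 0.4807  0.2502 -5.2057] 1.0595233645896929 [-2.0235 -0.8585  1.0417]
```

View pics/w0.png

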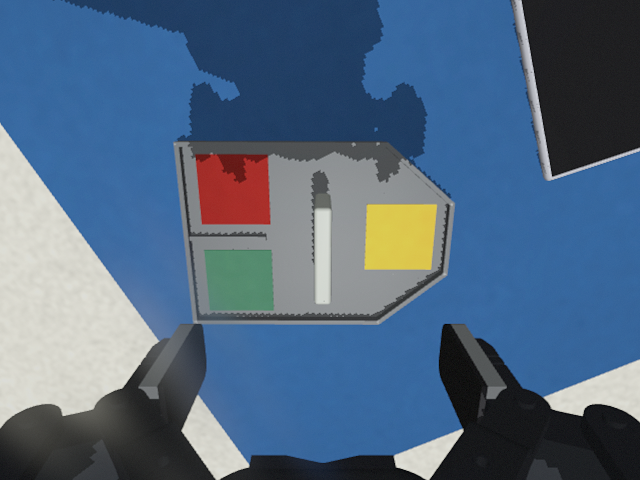

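The wrist view shows the handle top at (323,255), with the pads at red (233,190), green (239,280) and yellow (400,237).

```bash
cat >> h.py <<'E'
def insert_pose(f):
    hsv=cv2.cvtColor(f['image'],cv2.COLOR_BGR2HSV);B=[]
    for lo,hi in [((0,130,60),(8,255,255)),((55,80,40),(85,255,255)),((20,120,60),(35,255,255))]:
        c=max(cv2.findContours(cv2.inRange(hsv,lo,hi),0,2)[0],key=cv2.contourArea)
        B.append(px2w(f,*cv2.minAreaRect(c)[0],.004)[:2])
    A=np.array([[-58,32],[-58,-32],[52,0]])/1e3;B=np.array(B)
    a=A-A.mean(0);b=B-B.mean(0);th=np.arctan2((a[:,0]*b[:,1]-a[:,1]*b[:,0]).sum(),(a*b).sum())
    R=np.array([[np.cos(th),-np.sin(th)],[np.sin(th),np.cos(th)]])
    return np.degrees(th),B.mean(0)-R@A.mean(0),A@R.T+B.mean(0)-R@A.mean(0)-B
E
python3 - <<'E'
from h import *
np.set_printoptions(precision=4,suppress=True)
f=grab('wrist');print(insert_pose(f))
print(px2w(f,323,208,.046),px2w(f,323,303,.046))
E
```

```text
(np.float64(-27.355029900898305), array([ 0.5319, -0.2728]), array([[ 0.0005, -0.0003],
       [ 0.0004, -0.0002],
       [-0.0008,  0.0005]]))
[ 0.5449 -0.249   0.046 ] [ 0.5181 -0.301   0.046 ]
```

apply_moves(
  targets=[
    [-1,[-0.002,-0.006,-0.147],[0,0,0]],
    [-1,[-0.002,-0.006,-0.147],[0,0,0]],
    [-1,[-0.002,-0.006,-0.147],[0,0,0]],
    [-1,[0,0,0],[0,0,0]],
    [-1,[0,0,0],[0,0,0]],
  ],
)

```text
time: 2.3
eef_pos: [0.53, -0.2793, 0.0897]
ee_rot: [180.0, 0.0, 62.6]
contact_force: [0.2, -0.1, 0.4]
width: 0.0854
finger_force: 0.0
```

apply_moves(
  targets=[
    [-1,[0.006,0.018,0],[0,0,0]],
    [0.4,[0,0,0],[0,0,0]],
    [1,[0,0,0],[0,0,0]],
    [1,[0,0,0],[0,0,0]],
    [1,[0,0,0],[0,0,0]],
    [1,[0,0,0],[0,0,0]],
    [1,[0,0,0],[0,0,0]],
  ],
  grip_force=60,
)

```text
time: 3.18
eef_pos: [0.5315, -0.2739, 0.0888]
ee_rot: [180.0, 0.0, 62.7]
contact_force: [-1.0, -0.3, 4.1]
width: 0.009
finger_force: 59.8
```

apply_moves(
  targets=[
    [1,[0,0,0.08],[0,0,0]],
    [1,[0,0,0.14],[0,0,0]],
    [1,[0,0,0.14],[0,0,0]],
    [1,[0,0,0],[0,0,0]],
    [1,[0,0,0],[0,0,0]],
  ],
)

```text
time: 3.8
eef_pos: [0.5309, -0.2737, 0.1777]
ee_rot: [-179.9, 0.0, 62.7]
contact_force: [-0.5, -0.8, -3.2]
width: 0.0093
finger_force: 58.9
```

```bash
python3 - <<'E'
from h import *
s=readout.sense();print(s['eef_pos'],s['width'],s['contact_force'],s['ft_torque'])
f=grab('scene');cv2.imwrite('pics/sc1.png',f['image'][80:330,150:560])
E
```

```text
[ 0.53094751 -0.27366389  0.17773297] 0.009346494542495696 [-0.54409529 -0.75684583 -3.24001864] [0.02125913 0.02543368 0.05150018]
```

View pics/sc1.png

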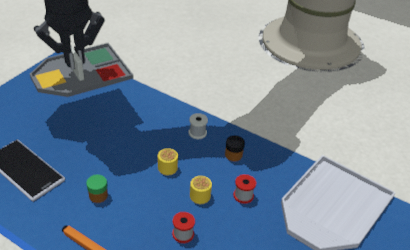

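The insert is held level above the mat, with its handle between the fingers. Next I carry it to the tray.

apply_moves(
  targets=[
    [1,[-0.017,0.1,0],[0,0,0.31]],
    [1,[-0.017,0.18,0],[0,0,0.31]],
    [1,[-0.017,0.2,0],[0,0,0.31]],
    [1,[-0.017,0.2,0],[0,0,0.31]],
    [1,[-0.017,0.2,0],[0,0,0.31]],
    [1,[-0.017,0.2,0],[0,0,0.31]],
    [1,[-0.017,0.2,0],[0,0,0.31]],
    [1,[-0.017,0.2,0],[0,0,0.31]],
    [1,[-0.017,0.2,0],[0,0,0.31]],
    [1,[-0.017,0.2,0],[0,0,0.31]],
    [1,[-0.017,0.16,0],[0,0,0.31]],
    [1,[-0.017,0.156,0],[0,0,0.31]],
  ],
)

```text
time: 5.35
eef_pos: [0.4788, 0.2772, 0.1776]
ee_rot: [-179.9, 0.1, 85.2]
contact_force: [0.0, 0.3, -3.4]
width: 0.0091
finger_force: 58.9
```

apply_moves(
  targets=[
    [1,[0,0,0],[0,0,0]],
    [1,[0,0,0],[0,0,0]],
    [1,[0,0,0],[0,0,0]],
  ],
)

```text
time: 5.72
eef_pos: [0.4803, 0.2739, 0.1782]
ee_rot: [-180.0, 0.1, 85.0]
contact_force: [0.1, 0.7, -2.8]
width: 0.0089
finger_force: 58.9
```

```bash
python3 - <<'E'
from h import *
np.set_printoptions(precision=4,suppress=True)
f=grab('top');print(readout.sense()['ee_rot'])
h=f['image'];a=cv2.resize(h[220:370,110:260],None,fx=3.6,fy=3.6,interpolation=2)
w=grab('wrist')['image']
cv2.imwrite('pics/t2.png',np.hstack([a[:480],cv2.resize(w,(400,300))[:, :].copy() if 0 else cv2.copyMakeBorder(cv2.resize(w,(250,188)),0,292,0,0,0)]))
E
```

```text
[-179.9724    0.0562   84.9445]
```

View pics/t2.png

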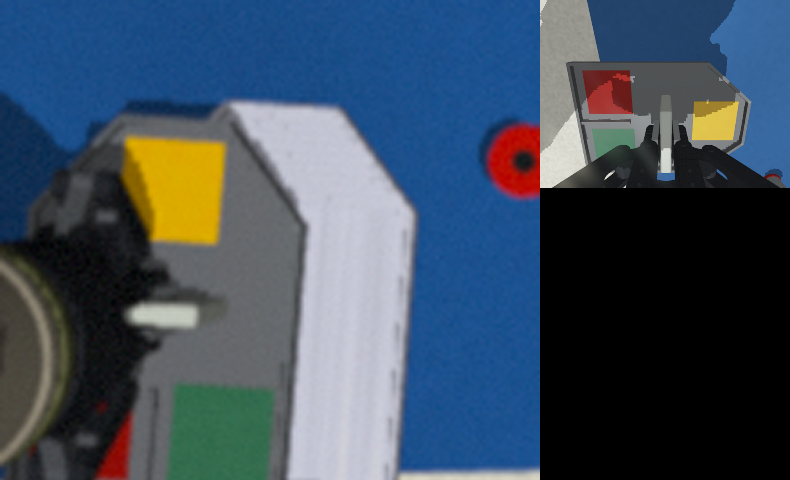

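The insert's outline matches the tray's, but it sits about 24 mm too far along +y. I shift it back and lower in steps.

apply_moves(
  targets=[
    [1,[0,-0.095,0],[0,0,0]],
    [1,[0,0,-0.1],[0,0,0]],
    [1,[0,0,-0.1],[0,0,0]],
    [1,[0,0,-0.1],[0,0,0]],
    [1,[0,0,0],[0,0,0]],
    [1,[0,0,0],[0,0,0]],
  ],
)

```text
time: 6.58
eef_pos: [0.4808, 0.2513, 0.1043]
ee_rot: [180.0, -0.0, 85.0]
contact_force: [-0.1, 0.2, -1.9]
width: 0.0092
finger_force: 58.9
```

apply_moves(
  targets=[
    [1,[0,0,-0.008],[0,0,0]],
    [1,[0,0,-0.008],[0,0,0]],
    [1,[0,0,-0.008],[0,0,0]],
    [1,[0,0,-0.008],[0,0,0]],
    [1,[0,0,-0.006],[0,0,0]],
    [1,[0,0,0],[0,0,0]],
  ],
)

```text
time: 7.32
eef_pos: [0.4805, 0.2514, 0.094]
ee_rot: [-180.0, 0.0, 85.0]
contact_force: [0.5, -0.2, -2.5]
width: 0.0091
finger_force: 58.9
```

```bash
python3 - <<'E'
from h import *
np.set_printoptions(precision=4,suppress=True)
s=readout.sense();print(s['eef_pos'],s['contact_force'],s['ft_torque'])
w=grab('wrist')['image'];t=grab('top')['image']
cv2.imwrite('pics/t3.png',np.hstack([cv2.resize(t[230:370,120:250],(446,480),interpolation=2),cv2.copyMakeBorder(cv2.resize(w,(350,262)),0,218,0,0,0)]))
E
```

```text
[0.4805 0.2514 0.094 ] [ 0.5191 -0.1915 -2.4587] [-0.033   0.0151 -0.0115]
```

View pics/t3.png

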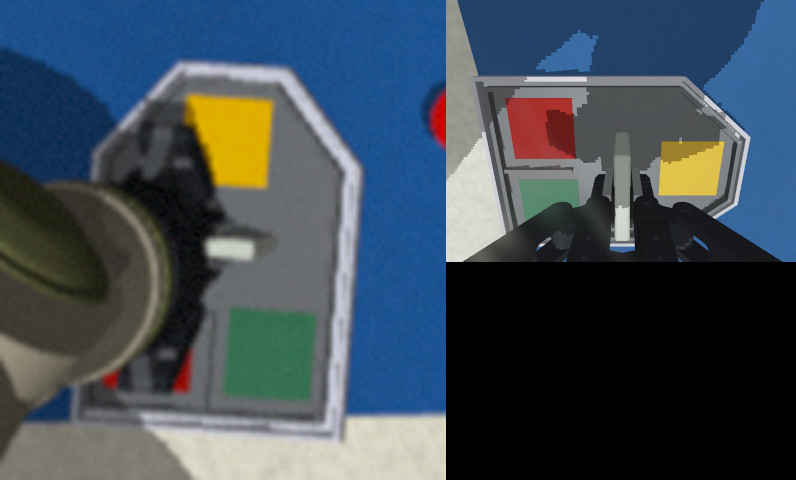

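The insert lies inside the tray rim with an even gap on all visible sides. I set it down, release, and rise straight up.

apply_moves(
  targets=[
    [1,[0,0,-0.006],[0,0,0]],
    [1,[0,0,-0.004],[0,0,0]],
    [1,[0,0,0],[0,0,0]],
    [-1,[0,0,0],[0,0,0]],
    [-1,[0,0,0],[0,0,0]],
    [-1,[0,0,0],[0,0,0]],
    [-1,[0,0,0],[0,0,0]],
    [-1,[0,0,0.1],[0,0,0]],
    [-1,[0,0,0.15],[0,0,0]],
    [-1,[0,0,0.15],[0,0,0]],
  ],
)

```text
time: 8.68
eef_pos: [0.4803, 0.2513, 0.1925]
ee_rot: [-180.0, 0.0, 85.0]
contact_force: [0.5, 0.8, -0.1]
width: 0.0854
finger_force: 0.0
```

apply_moves(
  targets=[
    [-1,[0,0,0.1],[0,0,0]],
    [-1,[0,0,0],[0,0,0]],
    [-1,[0,0,0],[0,0,0]],
  ],
)

```text
time: 9.05
eef_pos: [0.4803, 0.2512, 0.2161]
ee_rot: [-180.0, 0.0, 85.0]
contact_force: [-0.3, 0.0, 0.0]
width: 0.0856
finger_force: 0.0
```

```bash
python3 - <<'E'
from h import *
np.set_printoptions(precision=4,suppress=True)
s=readout.sense();print(s['eef_pos'],s['ee_rot'])
f=grab('wrist','w4.png')
import h
src=h.px2w
h.px2w=lambda f,u,v,z:src(f,u,v,.007)
print(insert_pose(f));g=grab('top');
# top: exclude other red/yellow/green objects
im=g['image'].copy();k=np.zeros_like(im);k[235:365,130:240]=im[235:365,130:240];g['image']=k
print(insert_pose(g))
E
```

```text
[0.4803 0.2512 0.2161] [-179.9764    0.0251   85.0241]
(np.float64(-5.083903632107166), array([0.4803, 0.2522]), array([[ 0.0004, -0.0002],
       [ 0.0005,  0.0001],
       [-0.0009,  0.0001]]))
(np.float64(-5.170422650018057), array([0.4811, 0.252 ]), array([[ 0.    , -0.0004],
       [-0.    ,  0.0004],
       [ 0.    ,  0.    ]]))
```

View pics/w4.png

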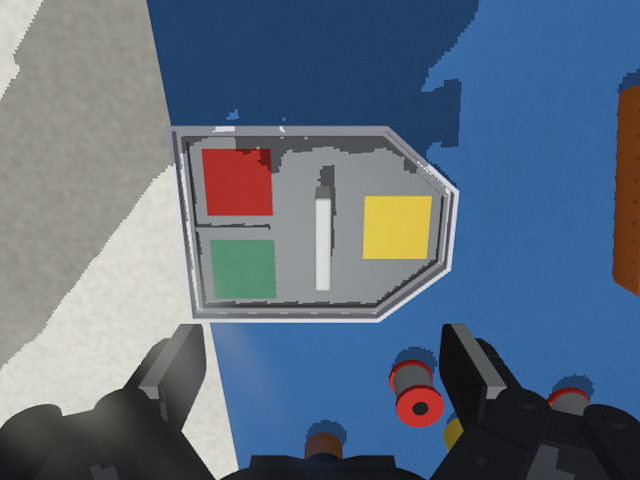

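The insert is nested: wrist and top views agree on about (0.481, 0.252) and yaw -5.1. The tray fit gave (0.481, 0.250) and -5.2. The black-holed red spool in view near (418,405) is the nearer look-alike, so it stays. I go above the far red spool.

apply_moves(
  targets=[
    [-0.6,[0.127,-0.116,0],[0,0,0]],
    [-0.6,[0.127,-0.116,0],[0,0,0]],
    [-0.6,[0.127,-0.116,0],[0,0,0]],
    [-0.6,[0.127,-0.116,0],[0,0,0]],
    [-0.6,[0.127,-0.116,0],[0,0,0]],
    [-0.6,[0.127,-0.116,0],[0,0,0]],
    [-0.6,[0,0,0],[0,0,0]],
    [-0.6,[0,0,0],[0,0,0]],
    [-0.6,[0,0,0],[0,0,0]],
  ],
)

```text
time: 10.28
eef_pos: [0.6701, 0.0788, 0.2161]
ee_rot: [-179.9, -0.0, 85.1]
contact_force: [0.5, -0.2, -0.1]
width: 0.0685
finger_force: 0.0
```

```bash
cat >> h.py <<'E'
def top_of(f,lo,hi,guess,z=.037,r=45):
    """centre of the coloured top disc nearest the guess (world xy)"""
    hsv=cv2.cvtColor(f['image'],cv2.COLOR_BGR2HSV);m=cv2.inRange(hsv,lo,hi);u,v=w2px(f,[guess[0],guess[1],z])[0]
    cs=[c for c in cv2.findContours(m,0,2)[0] if cv2.contourArea(c)>60]
    c=min(cs,key=lambda c:np.hypot(*(np.array(cv2.minEnclosingCircle(c)[0])-(u,v))))
    (a,b),rad=cv2.minEnclosingCircle(c);e=px2w(f,a+rad,b,z)-px2w(f,a,b,z)
    return (a,b,rad),px2w(f,a,b,z),np.linalg.norm(e)*2
RED=((0,130,60),(8,255,255));GRN=((50,80,40),(85,255,255));YEL=((15,60,60),(35,255,255))
E
python3 - <<'E'
from h import *
np.set_printoptions(precision=4,suppress=True)
s=readout.sense();print(s['eef_pos'],s['ee_rot'],s['width'])
print(top_of(grab('top'),*RED,(.671,.0765)))
print(top_of(grab('wrist','w5.png'),*RED,(.671,.0765)))
E
```

```text
[0.6701 0.0788 0.2161] [-179.9279   -0.0126   85.1372] 0.06850485442618581
((159.7736358642578, 330.12188720703125, 14.767162322998047), array([0.4306, 0.2852, 0.037 ]), np.float64(0.052195007177549144))
((324.0, 235.6904754638672, 31.706350326538086), array([0.6715, 0.0824, 0.037 ]), np.float64(0.04041020713975821))
```

View pics/w5.png

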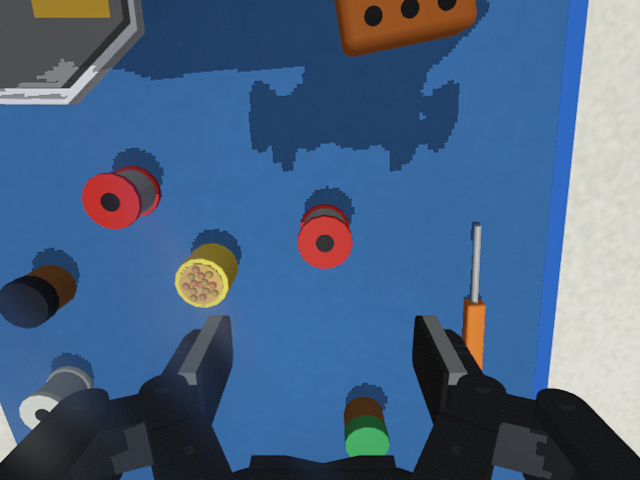

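The far red spool sits between the fingers, its top centre at (325,242), giving (0.672, 0.078). The other red spool is at (112,200) and the cleaner at (203,283), both clear of the fingers. I descend and grip.

apply_moves(
  targets=[
    [-0.6,[0.008,0,-0.18],[0,0,0]],
    [-0.6,[0,0,-0.18],[0,0,0]],
    [-0.6,[0,0,-0.184],[0,0,0]],
    [-0.6,[0,0,0],[0,0,0]],
    [0.4,[0,0,0],[0,0,0]],
    [0.6,[0,0,0],[0,0,0]],
    [0.8,[0,0,0],[0,0,0]],
    [0.8,[0,0,0],[0,0,0]],
    [0.8,[0,0,0],[0,0,0]],
  ],
  grip_force=35,
)

```text
time: 11.5
eef_pos: [0.674, 0.0778, 0.0831]
ee_rot: [179.8, -0.1, 85.0]
contact_force: [-1.5, 0.6, 7.5]
width: 0.0348
finger_force: 35.0
```

apply_moves(
  targets=[
    [0.8,[0,0,0.1],[0,0,0]],
    [0.8,[0,0,0.18],[0,0,0]],
    [0.8,[0,0,0.12],[0,0,0]],
    [0.8,[-0.142,0.121,0],[0,0,0]],
    [0.8,[-0.142,0.121,0],[0,0,0]],
    [0.8,[-0.142,0.121,0],[0,0,0]],
    [0.8,[-0.142,0.121,0],[0,0,0]],
    [0.8,[-0.142,0.121,0],[0,0,0]],
    [0.8,[-0.142,0.121,0],[0,0,0]],
    [0.8,[-0.142,0.121,0],[0,0,0]],
    [0.8,[0,0,0],[0,0,0]],
    [0.8,[0,0,0],[0,0,0]],
  ],
)

```text
time: 13.0
eef_pos: [0.425, 0.2892, 0.1815]
ee_rot: [179.9, -0.0, 85.0]
contact_force: [0.8, -1.5, -0.6]
width: 0.035
finger_force: 35.3
```

```bash
python3 - <<'E'
from h import *
np.set_printoptions(precision=4,suppress=True)
s=readout.sense();print(s['eef_pos'],s['ee_rot'],s['width'])
f=grab('wrist','w6.png')
E
```

```text
[0.425  0.2892 0.1815] [179.9146  -0.0433  85.042 ] 0.034960032006472505
```

View pics/w6.png

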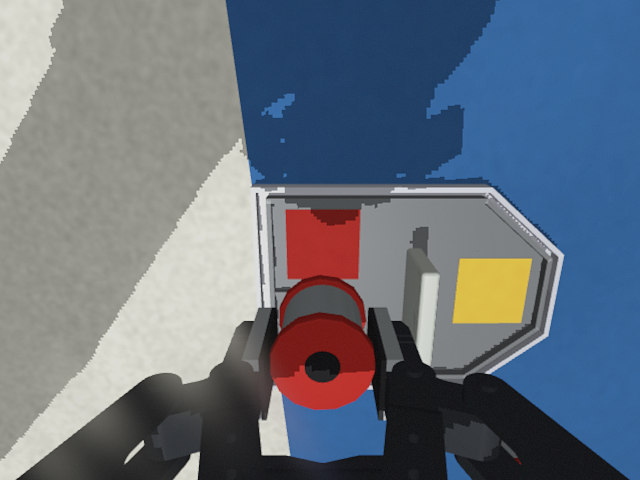

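The spool hangs upright and the red pad is ahead at (322,245), as expected from the camera's offset. I lower it onto the pad and open part way.

apply_moves(
  targets=[
    [0.8,[0.002,0,-0.14],[0,0,0]],
    [0.8,[0,0,-0.12],[0,0,0]],
    [0.8,[0,0,-0.06],[0,0,0]],
    [0.8,[0,0,-0.02],[0,0,0]],
    [0.8,[0,0,-0.014],[0,0,0]],
    [0.8,[0,0,-0.01],[0,0,0]],
    [0.8,[0,0,0],[0,0,0]],
  ],
)

```text
time: 13.92
eef_pos: [0.4252, 0.2893, 0.0901]
ee_rot: [180.0, -0.0, 85.0]
contact_force: [-0.0, 0.4, -1.6]
width: 0.0349
finger_force: 35.3
```

apply_moves(
  targets=[
    [0.8,[0,0,-0.006],[0,0,0]],
    [0.8,[0,0,0],[0,0,0]],
  ],
)

```text
time: 14.18
eef_pos: [0.4252, 0.2893, 0.0899]
ee_rot: [179.9, -0.1, 85.0]
contact_force: [-2.7, -2.5, 23.2]
width: 0.035
finger_force: 37.7
```

apply_moves(
  targets=[
    [0.8,[0,0,0.003],[0,0,0]],
    [-0.1,[0,0,0],[0,0,0]],
    [-0.1,[0,0,0],[0,0,0]],
    [-0.1,[0,0,0],[0,0,0]],
    [-0.1,[0,0,0.1],[0,0,0]],
    [-0.1,[0,0,0.2],[0,0,0]],
    [-0.1,[0,0,0.2],[0,0,0]],
  ],
)

```text
time: 15.05
eef_pos: [0.4247, 0.289, 0.2148]
ee_rot: [-179.9, 0.1, 85.0]
contact_force: [-0.1, -0.0, -0.3]
width: 0.0467
finger_force: 0.0
```

apply_moves(
  targets=[
    [-0.6,[0.118,-0.168,0],[0,0,0]],
    [-0.6,[0.118,-0.168,0],[0,0,0]],
    [-0.6,[0.118,-0.168,0],[0,0,0]],
    [-0.6,[0.118,-0.168,0],[0,0,0]],
    [-0.6,[0.118,-0.168,0],[0,0,0]],
    [-0.6,[0.118,-0.168,0],[0,0,0]],
    [-0.6,[0.118,-0.168,0],[0,0,0]],
    [-0.6,[0.118,-0.168,0],[0,0,0]],
    [-0.6,[0.118,-0.168,0],[0,0,0]],
    [-0.6,[0,0,0],[0,0,0]],
    [-0.6,[0,0,0],[0,0,0]],
    [-0.6,[0,0,0],[0,0,0]],
  ],
)

```text
time: 16.55
eef_pos: [0.69, -0.0872, 0.2138]
ee_rot: [-180.0, -0.0, 85.1]
contact_force: [0.5, 0.7, 0.6]
width: 0.0684
finger_force: 0.0
```

```bash
python3 - <<'E'
from h import *
np.set_printoptions(precision=4,suppress=True)
s=readout.sense();print(s['eef_pos'],s['ee_rot'],s['width'])
print(top_of(grab('wrist'),*GRN,(.69,-.088)))
t=grab('top');g=t['image'];print(top_of(t,*RED,(.4257,.289)))
f=grab('wrist')['image']
cv2.imwrite('pics/c7.png',np.hstack([cv2.resize(g[230:370,120:250],(390,420),interpolation=2),cv2.copyMakeBorder(cv2.resize(f,(400,300)),0,120,0,0,0)]))
E
```

```text
[ 0.69   -0.0872  0.2138] [-179.9602   -0.0331   85.1436] 0.0683744094894763
((323.45306396484375, 240.82252502441406, 27.86412811279297), array([ 0.6907, -0.086 ,  0.037 ]), np.float64(0.03529250797365988))
((162.72727966308594, 329.9772644042969, 17.224077224731445), array([0.4307, 0.28  , 0.037 ]), np.float64(0.060856122339367116))
```

View pics/c7.png

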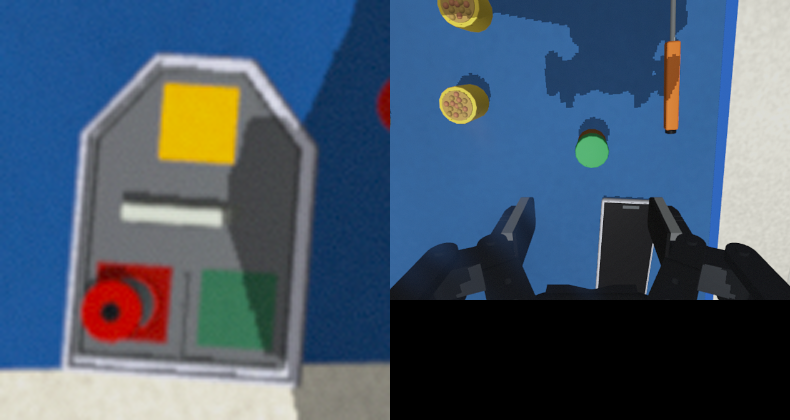

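The spool stands upright in the red corner, top at crop (109,312), and the green jar is centred between the open fingers. The spool may sit a little off the pad centre, so I measure it before going on.

```bash
python3 - <<'E'
from h import *
np.set_printoptions(precision=4,suppress=True)
t=grab('top');hsv=cv2.cvtColor(t['image'],cv2.COLOR_BGR2HSV)
print('hole guess',px2w(t,156.3,334,.044), w2px(t,[[.4257,.2891,.044],[.4257,.2891,.007]]))
sub=cv2.resize(t['image'][315:350,140:185],None,fx=16,fy=16,interpolation=cv2.INTER_CUBIC)
cv2.imwrite('pics/c8.png',sub)
g=cv2.cvtColor(t['image'][325:343,149:164],6);y,x=np.unravel_index(np.argmin(cv2.GaussianBlur(g,(3,3),0)),g.shape);print(149+x,325+y)
E
```

```text
hole guess [0.4249 0.2889 0.044 ] [[156.1737 333.5583]
 [163.3087 330.5345]]
156 333
```

View pics/c8.png

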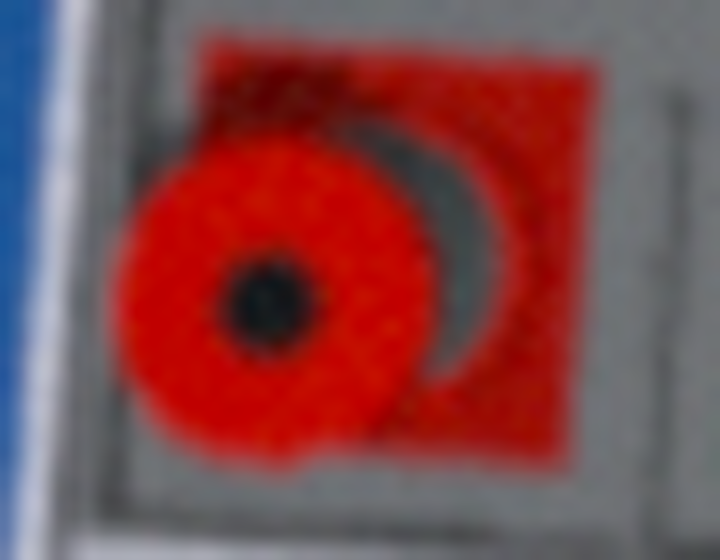

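The spool's top hole is at (156,333) against a predicted (156,333.6), so it stands on the pad centre. Now the green jar.

apply_moves(
  targets=[
    [-0.6,[0.002,0.002,-0.18],[0,0,0]],
    [-0.6,[0,0,-0.18],[0,0,0]],
    [-0.6,[0,0,-0.168],[0,0,0]],
    [-0.6,[0,0,0],[0,0,0]],
    [0.4,[0,0,0],[0,0,0]],
    [0.6,[0,0,0],[0,0,0]],
    [0.8,[0,0,0],[0,0,0]],
    [0.8,[0,0,0],[0,0,0]],
    [0.8,[0,0,0],[0,0,0]],
  ],
)

```text
time: 17.88
eef_pos: [0.6921, -0.0883, 0.0843]
ee_rot: [179.8, -0.0, 85.0]
contact_force: [-0.4, 1.0, 7.4]
width: 0.0334
finger_force: 35.0
```

apply_moves(
  targets=[
    [0.8,[0,0,0.1],[0,0,0]],
    [0.8,[0,0,0.18],[0,0,0]],
    [0.8,[0,0,0.12],[0,0,0]],
    [0.8,[-0.136,0.157,0],[0,0,0]],
    [0.8,[-0.136,0.157,0],[0,0,0]],
    [0.8,[-0.136,0.157,0],[0,0,0]],
    [0.8,[-0.136,0.157,0],[0,0,0]],
    [0.8,[-0.136,0.157,0],[0,0,0]],
    [0.8,[-0.136,0.157,0],[0,0,0]],
    [0.8,[-0.136,0.157,0],[0,0,0]],
    [0.8,[-0.136,0.157,0],[0,0,0]],
    [0.8,[0,0,0],[0,0,0]],
  ],
)

```text
time: 19.38
eef_pos: [0.4168, 0.2292, 0.1829]
ee_rot: [180.0, -0.1, 85.4]
contact_force: [0.1, -0.9, -0.9]
width: 0.034
finger_force: 35.1
```

apply_moves(
  targets=[
    [0.8,[0,0,0],[0,0,0]],
    [0.8,[0,0,0],[0,0,0]],
  ],
)

```text
time: 19.62
eef_pos: [0.42, 0.2246, 0.1822]
ee_rot: [179.9, -0.0, 84.9]
contact_force: [0.3, -0.3, -0.7]
width: 0.0338
finger_force: 35.1
```

apply_moves(
  targets=[
    [0.8,[0,0.002,-0.14],[0,0,0]],
    [0.8,[0,0,-0.12],[0,0,0]],
    [0.8,[0,0,-0.06],[0,0,0]],
    [0.8,[0,0,-0.02],[0,0,0]],
    [0.8,[0,0,-0.014],[0,0,0]],
    [0.8,[0,0,-0.004],[0,0,0]],
    [0.8,[0,0,0],[0,0,0]],
  ],
)

```text
time: 20.5
eef_pos: [0.4193, 0.2262, 0.0928]
ee_rot: [180.0, -0.0, 85.0]
contact_force: [0.4, -0.1, -0.1]
width: 0.034
finger_force: 35.1
```

apply_moves(
  targets=[
    [0.8,[0.002,-0.002,-0.005],[0,0,0]],
    [0.8,[0,0,0],[0,0,0]],
  ],
)

```text
time: 20.75
eef_pos: [0.4196, 0.2257, 0.0913]
ee_rot: [180.0, -0.0, 85.0]
contact_force: [-0.2, 0.5, 0.4]
width: 0.034
finger_force: 35.1
```

apply_moves(
  targets=[
    [0.8,[0,0,-0.004],[0,0,0]],
    [0.8,[0,0,0],[0,0,0]],
  ],
)

```text
time: 21.0
eef_pos: [0.4195, 0.2257, 0.0911]
ee_rot: [179.9, -0.0, 85.0]
contact_force: [-1.7, -0.7, 16.7]
width: 0.0339
finger_force: 36.9
```

apply_moves(
  targets=[
    [0.8,[0,0,0.002],[0,0,0]],
    [-0.1,[0,0,0],[0,0,0]],
    [-0.1,[0,0,0],[0,0,0]],
    [-0.1,[0,0,0],[0,0,0]],
    [-0.1,[0,0,0.1],[0,0,0]],
    [-0.1,[0,0,0.2],[0,0,0]],
    [-0.1,[0,0,0.2],[0,0,0]],
  ],
)

```text
time: 21.88
eef_pos: [0.4192, 0.2255, 0.2167]
ee_rot: [-179.9, 0.1, 85.0]
contact_force: [0.1, 1.3, -0.3]
width: 0.0472
finger_force: 0.0
```

apply_moves(
  targets=[
    [-0.6,[0.096,-0.171,0],[0,0,0]],
    [-0.6,[0.096,-0.171,0],[0,0,0]],
    [-0.6,[0.096,-0.171,0],[0,0,0]],
    [-0.6,[0.096,-0.171,0],[0,0,0]],
    [-0.6,[0.096,-0.171,0],[0,0,0]],
    [-0.6,[0.096,-0.171,0],[0,0,0]],
    [-0.6,[0,0,0],[0,0,0]],
    [-0.6,[0,0,0],[0,0,0]],
    [-0.6,[0,0,0],[0,0,0]],
  ],
)

```text
time: 23.0
eef_pos: [0.5629, -0.0294, 0.2156]
ee_rot: [-180.0, -0.0, 85.1]
contact_force: [-0.4, 0.3, 0.3]
width: 0.0688
finger_force: 0.0
```

```bash
python3 - <<'E'
from h import *
np.set_printoptions(precision=4,suppress=True)
s=readout.sense();print(s['eef_pos'],s['ee_rot'],s['width'])
f=grab('wrist');print(top_of(f,*YEL,(.5636,-.031)))
t=grab('top');k=np.zeros_like(t['image']);k[:,130:240]=t['image'][:,130:240];t['image']=k
print(top_of(t,*GRN,(.42,.225),.044))
a=cv2.resize(k[230:370,120:250],(390,420),interpolation=2)
cv2.imwrite('pics/c9.png',np.hstack([a,cv2.copyMakeBorder(cv2.resize(f['image'],(400,300)),0,120,0,0,0)]))
E
```

```text
[ 0.5629 -0.0294  0.2156] [-179.9658   -0.0217   85.1435] 0.06876669434994596
((324.06988525390625, 235.53260803222656, 31.851356506347656), array([ 0.5644, -0.0253,  0.037 ]), np.float64(0.04045869958266939))
((198.42027282714844, 332.4966735839844, 17.041902542114258), array([0.4261, 0.2151, 0.044 ]), np.float64(0.0595131245641794))
```

View pics/c9.png

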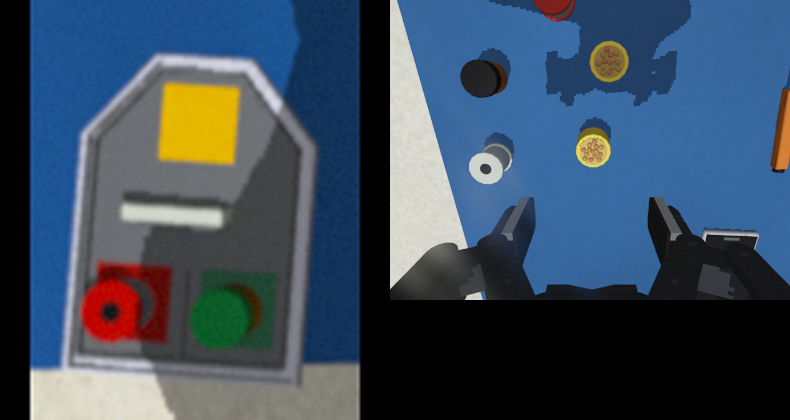

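The red spool and green jar stand upright on their pads, the jar lid at crop (220,318). The right-hand cleaner is centred at crop (593,150), with the other cleaner at (609,62) well clear. I grip the right-hand one.

apply_moves(
  targets=[
    [-0.6,[0.004,0.002,-0.18],[0,0,0]],
    [-0.6,[0,0,-0.18],[0,0,0]],
    [-0.6,[0,0,-0.17],[0,0,0]],
    [-0.6,[0,0,0],[0,0,0]],
    [0.4,[0,0,0],[0,0,0]],
    [0.6,[0,0,0],[0,0,0]],
    [0.8,[0,0,0],[0,0,0]],
    [0.8,[0,0,0],[0,0,0]],
    [0.8,[0,0,0],[0,0,0]],
  ],
)

```text
time: 24.22
eef_pos: [0.5652, -0.0301, 0.0851]
ee_rot: [179.8, -0.0, 85.0]
contact_force: [-0.4, 0.5, 8.6]
width: 0.0359
finger_force: 35.0
```

apply_moves(
  targets=[
    [0.8,[0,0,0.1],[0,0,0]],
    [0.8,[0,0,0.18],[0,0,0]],
    [0.8,[0,0,0.12],[0,0,0]],
    [0.8,[-0.022,0.185,0],[0,0,0]],
    [0.8,[-0.022,0.185,0],[0,0,0]],
    [0.8,[-0.022,0.185,0],[0,0,0]],
    [0.8,[-0.022,0.185,0],[0,0,0]],
    [0.8,[-0.022,0.185,0],[0,0,0]],
    [0.8,[-0.022,0.185,0],[0,0,0]],
    [0.8,[0,0,0],[0,0,0]],
    [0.8,[0,0,0],[0,0,0]],
    [0.8,[0,0,0],[0,0,0]],
  ],
)

```text
time: 25.72
eef_pos: [0.5318, 0.2456, 0.1835]
ee_rot: [180.0, 0.0, 84.9]
contact_force: [-0.0, -0.2, -1.5]
width: 0.0359
finger_force: 35.5
```

Base offset is about 0.085, so contact should come at a TCP height of 0.092.

apply_moves(
  targets=[
    [0.8,[0.002,0.006,-0.14],[0,0,0]],
    [0.8,[0,0,-0.12],[0,0,0]],
    [0.8,[0,0,-0.06],[0,0,0]],
    [0.8,[0,0,-0.02],[0,0,0]],
    [0.8,[0,0,-0.014],[0,0,0]],
    [0.8,[0,0,-0.005],[0,0,0]],
    [0.8,[0,0,0],[0,0,0]],
  ],
)

```text
time: 26.6
eef_pos: [0.5322, 0.2488, 0.0939]
ee_rot: [180.0, -0.0, 85.0]
contact_force: [0.1, 0.4, -0.3]
width: 0.036
finger_force: 35.6
```

apply_moves(
  targets=[
    [0.8,[0,-0.004,-0.005],[0,0,0]],
    [0.8,[0,0,-0.003],[0,0,0]],
    [0.8,[0,0,0],[0,0,0]],
  ],
)

```text
time: 26.98
eef_pos: [0.5321, 0.2477, 0.0922]
ee_rot: [180.0, -0.0, 85.0]
contact_force: [-1.4, -0.6, 6.9]
width: 0.0359
finger_force: 36.6
```

Contact made. I release, rise and move clear.

apply_moves(
  targets=[
    [0.8,[0,0,0],[0,0,0]],
    [-0.1,[0,0,0],[0,0,0]],
    [-0.1,[0,0,0],[0,0,0]],
    [-0.1,[0,0,0],[0,0,0]],
    [-0.1,[0,0,0.1],[0,0,0]],
    [-0.1,[0,0,0.2],[0,0,0]],
    [-0.1,[0,0,0.2],[0,0,0]],
    [-0.1,[0.05,-0.2,0.05],[0,0,0]],
    [-0.1,[0.05,-0.2,0.05],[0,0,0]],
    [-0.1,[0.05,-0.2,0.05],[0,0,0]],
    [-0.1,[0.05,-0.2,0.05],[0,0,0]],
    [-0.1,[0,0,0],[0,0,0]],
  ],
)

```text
time: 28.48
eef_pos: [0.583, 0.0425, 0.2671]
ee_rot: [179.9, 0.1, 84.6]
contact_force: [-0.7, 0.3, -0.9]
width: 0.0468
finger_force: 0.0
```

```bash
python3 - <<'E'
from h import *
t=grab('top');s=grab('scene')
print(w2px(t,[[.4257,.2891,.044],[.4201,.2253,.044],[.5325,.2474,.044]]))
cv2.imwrite('pics/fin.png',np.hstack([cv2.resize(t['image'][230:370,120:250],(390,420),interpolation=2),cv2.resize(s['image'][90:450,230:580],(408,420))]))
E
```

```text
[[156.17370508 333.55826065]
 [192.62943274 336.08577832]
 [179.66318911 271.43774641]]
```

View pics/fin.png

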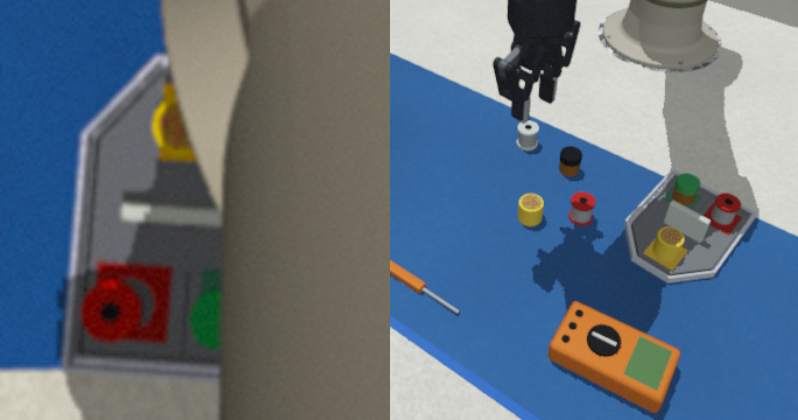

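The last view shows all three supplies upright on their own pads in the nested insert, the look-alikes and meter untouched, and the gripper empty and clear. I hand the job in.

```bash
python3 -c "
from bench import arm
print(arm.job_done())"
```

```text
the job is handed in; nothing more can be done
None
```

The insert is nested in the tray with the red spool, green jar and yellow cleaner upright on their own pads; everything is released and the job was handed in at about 29 s (no verdict came back).

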